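# Uncover the metal slug and bring the gauge foot down on it

### The arm

A 7-joint arm with a two-finger parallel gripper is mounted at the origin on the work surface. World frame = base frame: x ahead of the robot, y to its left, z up, the work surface at z = 0. Lengths are in mm, angles in rad, forces in N, time in s.
With the tool pointing down it reaches from about 400 to 850 mm from the base axis. Payload 10.4 kg.
Tool frame: the origin (TCP) lies midway between the tips of the shut fingers; the grasp point (between the pads) lies 19 mm behind it; z points along the fingers, y is the line along which they close (so a half turn about z gives the same grasp; the last joint's range is limited). The gripper opens to 87 mm and grips with 3 to 60 N. Pads are 19 mm wide; open, the fingers measure 117 mm over their backs; the gripper's body (75 mm by 190 mm) begins 51 mm behind the grasp point.
Start: joints at [1.303, 0.332, -0.065, 1.46, 0.022, 1.35, -0.088], TCP at [151.498, -606.385, 199.276] pointing down, gripper open.
Joint ranges: [-2.6, 2.6], [-0.5, 2.12], [-1.47, 1.34], [0.16, 2.42], [-1.27, 4.41], [0.06, 2.06], [-2.6, 2.6]. Speed limits (rad/s): [2.22, 2.22, 2.79, 2.79, 3.14, 3.14, 3.14].

### API

Orientations are given as a unit quaternion [w, x, y, z].
In Python, from cell import env gives the robot as it stands. The module is installed in compiled form; this text tells all that it offers.
- The arm moves only by the tool apply_moves, never from a script. Its argument "motion" is a list of rows, each an object with "delta_pos": the shift along the tool's x, y, z scaled (see below), a list of three; "twist": the turn, a rotation vector about the tool's x, y, z scaled (see below), a list of three; "hand": the opening, from 0 (shut) to 1 (fully open). A call has 1 to 10 rows; each row shifts and turns the commanded pose from where the row before left it, along the tool's axes as they then stand; what a row does not reach is not made up. The controller multiplies each number of a shift by 0.05 m and each number of a turn by 6 degrees. A row lasts 1/10 s, in which the tool goes at most 50 mm and 8.59 degrees, less where a joint would pass 70% of its speed; a pose out of reach is approached as far as the arm can. A call with a number of a shift or a turn outside -1 to 1 is refused whole. A call with a gripper value outside its range is refused whole. The fingers move at their own pace and stop on an object; the grip force is fixed at half the most. Time passes only in rows, so rows that do not move let the fingers close. It gives the time, the measured TCP pose, the force, the opening and the grip force at its end, in the units of the state.
- env.get_obs(): the state, without advancing time (a new reading comes with each control period).
- env.capture(name): name is "scene" or "top"; returns the picture (384x512x3 uint8, red, green, blue); there is no depth.
- env.camera_params(name): a dict with "mtx" (3x3 intrinsics, pixels), "R" (3x3) and "t" (3): a world point X has camera coordinates R X + t. Camera axes: x right, y down, z forward; pixel columns grow to the right and rows downward; lengths in mm; the calibration is good to about 2 mm. A picture is of the moment at which its call begins. camera_params takes no time and is no camera call.
- env.finish_job(): hands the job in; it is judged then, once.
The state is a dict: "time_s": time; "joint_pos": joint angles; "dq": joint speeds; "joint_torque": joint torques, N m; "position": TCP position; "orientation": TCP orientation; "ft_force": force on the tool from outside, world axes, zero at the start; "moment": the same for the moment, N m; "finger_gap": finger opening in mm; "finger_force": force on a finger pad.
Only numpy, scipy, OpenCV 4.12 (cv2) and the standard library are available. Lean on these libraries where they do the work, as an engineer would, in place of code of your own. Each camera call takes 0.05 s, during which the arm holds its last target. There are 200 camera calls.

### The job

A metal slug waits under the orange dust cover on the bench gauge. Lift the cover off and set it down gently, the right way up, anywhere free on the pale work board; then push the gauge's carriage down by its red fin, gently, until the sprung foot bears on the slug and the green band of its stem has risen out of the carriage but none of the red, and leave it standing there. Do not shift the slugs, the tweezer stand or the file.

Things in the scene. Friction and masses are not known exactly. Their poses are not given: they have to be found in the camera images.
- gauge: Fixed gauge. Origin on the table under the foot's axis; local x points from foot to column. Base plate 12 mm thick, x -75 to 160, y -75 to 75 mm; column 26 x 34 mm at x = 128 mm, 410 mm tall. A slug stands on the plate within 5 mm of the origin, under the cover. Carriage and foot hang over the cover: an upright tool has no room; come in tilted about 40 degrees, from -x or either side.
- carriage (a joint): Blue carriage's slide down the column, m: 0 at the top (start 0 to 0.02), 0.205 at the bottom. Stays where left; about 4 N pushes it down, plus the foot's spring. It is an arm 50 mm wide, 30 mm high, x -18 to 154 mm in the gauge frame; at 0 its top is 280 mm, its underside 250 mm and the foot's lower face 220 mm above the table.
- handle (a point): Centre of the red fin on the carriage: 34 mm long along the gauge's x, 14 mm thick along y, rising 46 mm from the carriage's top; the point is 23 mm above that top, 35 mm from the foot's axis towards the column. Moves with the carriage.
- foot (a joint): Travel of the sprung foot up into the carriage, m: 0 hanging free, stop at 0.016. Spring 600 N/m, 1.8 N preload. Its black stem, 15 mm thick, sticks out of the carriage's top beside the fin; as it rises a green band begins to show at 0.003 and a red one below it at 0.011. Aim for the middle, 0.007 (6 N).
- foot_pad: Brass foot, disc 24 mm diameter, 12 mm thick; origin at the centre of its lower face.
- cover: Loose orange round dust cover, open below: 86 mm diameter, 3 mm wall, 41 mm high, 37 mm deep inside; black round knob on top, 24 mm diameter, 34 mm high (its top 75 mm above the rim). Origin at the centre of the lower rim, z up. About 140 g. Starts on the gauge's plate, over the slug.
- board: Fixed pale ceramic work board, 260 (x) by 220 (y) by 12 mm; origin at the centre of its underside. Two slugs stand on its half towards +x, the half towards -x is free for the cover.
- slug_brass: Loose round brass slug, 60 mm diameter, standing flat; origin at the centre of its underside. Height unknown beforehand, 18 to 36 mm; the three differ. Any one of the three may be under the cover; the other two stand on the board.
- slug_copper: Loose round copper slug, 60 mm diameter, standing flat; origin at the centre of its underside. Height unknown beforehand, 18 to 36 mm; the three differ. Any one of the three may be under the cover; the other two stand on the board.
- slug_steel: Loose round steel slug, 60 mm diameter, standing flat; origin at the centre of its underside. Height unknown beforehand, 18 to 36 mm; the three differ. Any one of the three may be under the cover; the other two stand on the board.
- tweezer_stand: Bystander: black round weighted stand 80 mm across with tweezers on a copper arm, 210 mm tall, beyond the work; origin at the centre of its underside.
- file: Bystander: flat steel hand file 170 mm long with a wooden handle, lying crosswise on the robot's side of the work; origin under its middle.
Mind the look-alikes: they are no part of the job. Several things have the shape of the cover; the one meant has the colours described above.

How it is judged:
By the outcome, as a careful person would: the job done as asked, in the order asked, and still so for the second after the job is handed in, with the robot touching nothing.
It also fails if it takes over 72 s, if anything falls off the work surface, if the arm or the gripper's body presses on something with over 40 N, if the wrist force passes 120 N, or if a joint passes its speed limit or range.

## Working session

There is one attempt and no reset: what is moved stays moved. The work goes in short steps, Python scripts to look and compute and a tool call to move; the robot and the scene stay as the last step left them, time stands still between calls to the robot, and variables do not carry over. Pictures are saved under pics/ and viewed, at most 10 in all, crops included, and the job is handed in when it is done.

Besides the shell and the picture viewer there is one more tool, called after "Request:" as name([rows], argument=value, ...), one row to a line, values as JSON. apply_moves: Moves the arm, as the interface text tells. Shifts and turns lie within -1 to 1; 1 stands for 0.05 m of shift or 6 degrees of turn. Its arguments: {"type":"object","properties":{"motion":{"type":"array","items":{"type":"object","properties":{"delta_pos":{"type":"array","items":{"type":"number","minimum":-1,"maximum":1}},"twist":{"type":"array","items":{"type":"number","minimum":-1,"maximum":1}},"hand":{"type":"number"}}}}},"required":["motion"]}

```bash
mkdir -p pics
python3 - <<'E'
from cell import env
import cv2,numpy as np
for n in("scene","top"):
    cv2.imwrite(f"pics/{n}0.png",env.capture(n)[:,:,::-1])
    p=env.camera_params(n);print(n,np.round(p["mtx"],1).tolist(),np.round(p["R"],3).tolist(),np.round(p["t"]).tolist(), np.round(-p["R"].T@p["t"]))
o=env.get_obs();print(o["position"],o["orientation"],o["finger_gap"],o["time_s"])
E
```

```text
scene [[350.7, 0.0, 255.0], [0.0, 350.7, 194.1], [0.0, 0.0, 1.0]] [[-0.724, 0.689, 0.019], [0.365, 0.406, -0.838], [-0.585, -0.6, -0.546]] [439.0, -62.0, 1245.0] [1069.  469.  619.]
top [[383.9, 0.0, 255.9], [0.0, 383.9, 186.8], [0.0, 0.0, 1.0]] [[0.018, -1.0, 0.021], [-0.991, -0.02, -0.135], [0.135, -0.018, -0.991]] [-57.0, 584.0, 1104.0] [ 430.  -25. 1174.]
[ 151.35095302 -606.00621877  198.54001539] [-6.15011894e-04  9.92516677e-01  1.22107536e-01 -1.32447116e-04] 87.21055670871577 0.1
```

View pics/scene0.png

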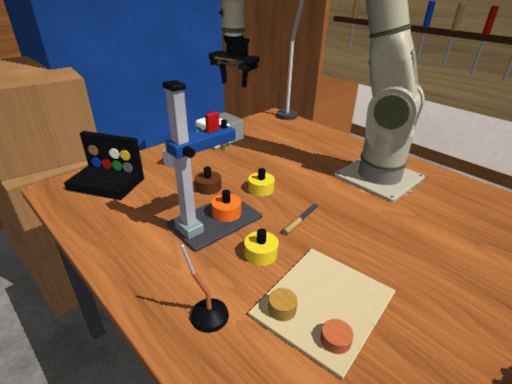

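View pics/top0.png

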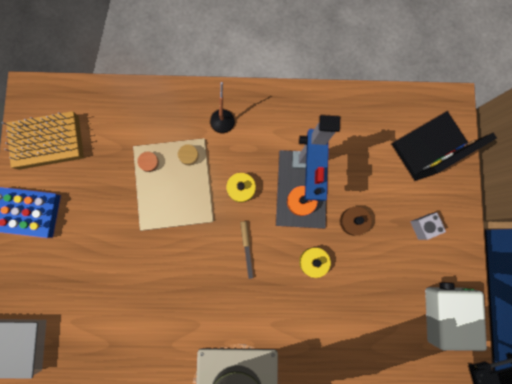

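The scene view shows the orange cover at about (227,207), the fin at (212,122) and the gauge column at (180,160). In the top view the cover is at (303,200), the fin at (320,175), and the board spans (135-212,140-228) with copper and brass slugs on its far half. So the steel slug is under the cover.

```bash
cat > h.py <<'E'
import cv2,numpy as np
from cell import env
P={n:env.camera_params(n) for n in("scene","top")}
def ray(n,uv):
    p=P[n];d=p["R"].T@np.linalg.solve(p["mtx"],[uv[0],uv[1],1.]);return -p["R"].T@p["t"],d/np.linalg.norm(d)
def onz(n,uv,z):
    c,d=ray(n,uv);return c+d*(z-c[2])/d[2]
def tri(a,b):
    c1,d1=ray("scene",a);c2,d2=ray("top",b)
    s=np.linalg.lstsq(np.c_[d1,-d2],c2-c1,rcond=None)[0];x,y=c1+s[0]*d1,c2+s[1]*d2
    return (x+y)/2,np.linalg.norm(x-y)
def proj(n,X):
    p=P[n];q=p["mtx"]@(p["R"]@np.asarray(X,float)+p["t"]);return q[:2]/q[2]
def blobs(im,h0,h1,s=130,v=60,amin=15):
    hsv=cv2.cvtColor(im,cv2.COLOR_RGB2HSV);H,S,V=[hsv[:,:,i].astype(int) for i in range(3)]
    hm=((H>=h0)&(H<=h1)) if h0<=h1 else ((H>=h0)|(H<=h1))
    m=(hm&(S>s)&(V>v)).astype(np.uint8)
    n,l,st,c=cv2.connectedComponentsWithStats(m)
    return [(np.round(c[i],1),st[i].tolist()) for i in range(1,n) if st[i][4]>=amin],m
E
python3 - <<'E'
from h import *
im={n:cv2.imread(f"pics/{n}0.png")[:,:,::-1].copy() for n in("scene","top")}
for n in im:
    print(n,"red",blobs(im[n],172,3,180,90)[0]);print("orange",blobs(im[n],4,12,215,180)[0]);print("blue",blobs(im[n],105,122,150,60,150)[0])
sc=cv2.resize(im["scene"][75:245,150:290],None,fx=3.4,fy=3.4,interpolation=cv2.INTER_CUBIC)
tp=cv2.resize(im["top"][105:240,265:350],None,fx=4,fy=4,interpolation=cv2.INTER_CUBIC)
H=np.zeros((578,476+340,3),np.uint8)[:, :816];H[:578,:476]=sc[:578];H[:540,476:816]=tp
cv2.imwrite("pics/z0.png",H[:,:800,::-1])
E
```

```text
scene red [(array([491.5,  20.3]), [485, 6, 13, 28, 94]), (array([211.8, 121.6]), [206, 112, 14, 21, 224]), (array([106.2, 163.3]), [102, 159, 9, 10, 65])]
orange []
blue [(array([131.7,  60. ]), [4, 0, 231, 158, 22258])]
top red [(array([319.4, 174.9]), [316, 168, 8, 15, 105]), (array([ 26.1, 211.9]), [23, 210, 7, 5, 30]), (array([  2.7, 221.9]), [0, 220, 6, 5, 25])]
orange []
blue [(array([315.1, 168.8]), [305, 130, 23, 71, 912]), (array([ 30.5, 211.9]), [0, 188, 57, 49, 1356]), (array([501.4, 240.8]), [491, 230, 21, 23, 462]), (array([503.7, 278. ]), [494, 273, 18, 14, 158]), (array([503.5, 320.1]), [495, 296, 17, 49, 652]), (array([503. , 350.9]), [498, 343, 14, 18, 155])]
```

View pics/z0.png

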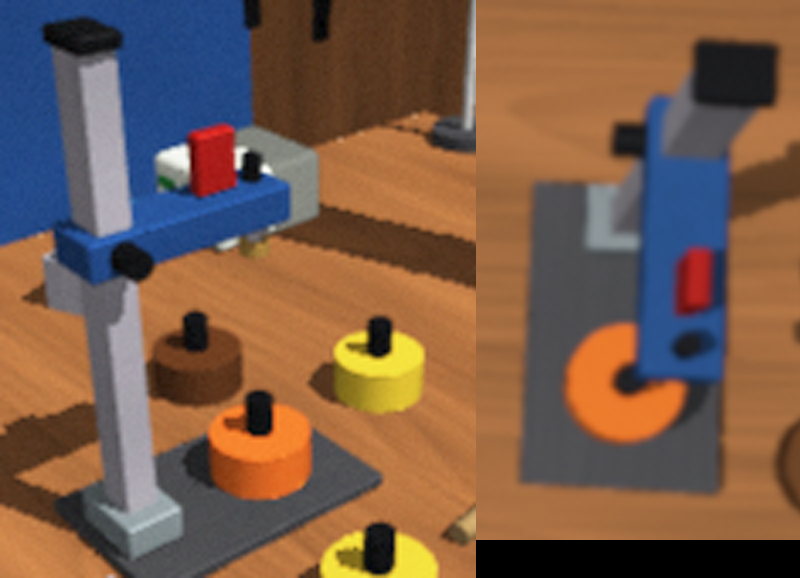

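The enlargement shows the plate corners in the top crop at (534,184), (521,482) and (718,492). The cover's disc is centred near (626,382), with its knob partly under the carriage. In the scene crop the knob top is at (258,397) and the black stem at (252,165), in front of the red fin.

Run:
```python
from h import *
im={n:cv2.imread(f"pics/{n}0.png")[:,:,::-1].copy() for n in("scene","top")}
T=lambda u,v:(265+(u-476)/4-.4,105+v/4-.4); S=lambda u,v:(150+u/3.4-.35,75+v/3.4-.35)
c=[onz("top",T(*q),12) for q in((534,184),(521,482),(718,492))]
print("plate",np.round(c,1).tolist(),[np.linalg.norm(c[0]-c[1]),np.linalg.norm(c[1]-c[2])])
ax=(c[0]-c[1])/np.linalg.norm(c[0]-c[1]);print("yaw",np.degrees(np.arctan2(ax[1],ax[0])), np.degrees(np.arctan2(*((c[2]-c[1])[[1,0]])))+90)
ay=np.array([-ax[1],ax[0],0]);mid=(c[1]+c[2])/2;print("origin from -x edge mid",mid+75*ax, "from TL", c[0]-160*ax-75*ay)
print("fin",tri((211.8,121.6),(319.4,174.9)))
print("column top tri", tri(S(84,40),T(735,73)))
print("knob top",tri(S(258,397),T(628,378)))
# carriage -x end corners top face
print("carr corner L,R",tri(S(289,181),T(641,374)),)
for n in im:
    b,m=blobs(im[n],5,14,200,120,60);print(n,b)
m=blobs(im["top"],5,14,200,120)[1][170:230,280:325]
cn=max(cv2.findContours(m,0,cv2.CHAIN_APPROX_NONE)[0],key=len)[:,0]+[280,170]
pts=np.array([onz("top",q,53)[:2] for q in cn]);A=np.c_[2*pts,np.ones(len(pts))]
# robust circle r=43
from scipy.optimize import least_squares
f=lambda p:np.hypot(*(pts-p[:2]).T)-p[2]
r=least_squares(f,[*pts.mean(0),43],loss="soft_l1",f_scale=1.5);print("cover top circle",r.x)
m=blobs(im["top"],10,40,20,150)[1]
hsv=cv2.cvtColor(im["top"],cv2.COLOR_RGB2HSV);mm=((hsv[:,:,1]<110)&(hsv[:,:,2]>150)).astype(np.uint8);mm[:,:120]=0;mm[:120]=0;mm[240:]=0;mm[:,225:]=0
cn=max(cv2.findContours(mm,0,1)[0],key=cv2.contourArea);print("board",cv2.contourArea(cn));bx=cv2.boxPoints(cv2.minAreaRect(cn));print(np.round([onz("top",q,12) for q in bx]).tolist())
```

```text
plate [[703.0, -116.0, 12.0], [472.9, -108.4, 12.0], [468.2, -257.5, 12.0]] [np.float64(230.18212469080183), np.float64(149.20778462142295)]
yaw -1.9034156073984358 -1.8380587859680588
origin from -x edge mid [ 545.5141355  -185.45692922   12.        ] from TL [ 540.60070721 -185.69001571   12.        ]
fin (array([ 580.46636813, -187.96028108,  298.13372741]), np.float64(0.6781084824307664))
column top tri (array([ 673.31882093, -190.02529305,  400.25867589]), np.float64(0.233996962154545))
knob top (array([ 547.55642597, -180.83456082,   84.77087547]), np.float64(5.290218654583819))
carr corner L,R (array([ 529.0728923 , -160.72242421,  276.16089519]), np.float64(3.412369736801878))
scene [(array([226.2, 208. ]), [212, 194, 29, 27, 608])]
top [(array([299.6, 202.6]), [288, 187, 29, 28, 426])]
cover top circle [ 542.53555728 -178.1667687    36.98323937]
board 5540.0
[[707.0, 343.0, 12.0], [738.0, 118.0, 12.0], [478.0, 80.0, 12.0], [450.0, 300.0, 12.0]]
```

Run:
```python
from h import *
from scipy.optimize import least_squares
im={n:cv2.imread(f"pics/{n}0.png")[:,:,::-1].copy() for n in("scene","top")}
print("knob@87",onz("scene",(225.55,191.4),87),onz("scene",(225.55,191.4),83))
def fit(n,z,sel,off):
    m=blobs(im[n],5,14,170,90)[1]; k,l,st,c=cv2.connectedComponentsWithStats(m)
    r=(slice(180,230),slice(205,325)); 
    m2=np.zeros_like(m);m2[r]=m[r];cn=max(cv2.findContours(m2,0,cv2.CHAIN_APPROX_NONE)[0],key=cv2.contourArea)[:,0].astype(float)
    c0=cn.mean(0);d=(cn-c0);cn=cn+d/np.linalg.norm(d,axis=1)[:,None]*.5
    cn=cn[sel(cn-c0)];p=np.array([onz(n,q,z)[:2] for q in cn])
    return least_squares(lambda q:np.hypot(*(p-q).T)-43,[545,-180],loss="soft_l1").x,len(p)
print("top base",fit("top",12,lambda d:(d[:,0]<-2)&(d[:,1]>2),0),"top upper",fit("top",53,lambda d:(d[:,0]<-2)&(d[:,1]<-4),0))
print("scene base",fit("scene",12,lambda d:(d[:,1]>7),0),"scene upper",fit("scene",53,lambda d:(d[:,1]<-8),0))
o=np.array([544,-185.6,0])
for n in P:print(n,"origin base px",proj(n,o+[0,0,12]))
from scipy.spatial.transform import Rotation as R
q=env.get_obs()["orientation"];print(np.round(R.from_quat(q,scalar_first=True).as_matrix(),3))
```

```text
knob@87 [ 551.04016295 -180.53716981   87.        ] [ 547.1413536 -185.4257566   83.       ]
top base (array([ 547.70099609, -183.87589845]), 15) top upper (array([ 544.57301711, -180.70120607]), 15)
scene base (array([ 549.052052  , -182.61933687]), 33) scene upper (array([ 548.17274218, -183.43651269]), 32)
scene origin base px [226.99007975 211.31945201]
top origin base px [301.40573087 202.14650064]
[[ 0.97   0.242 -0.   ]
 [ 0.242 -0.97   0.001]
 [-0.    -0.001 -1.   ]]
```

Request:
apply_moves([
  {"delta_pos": [0, 0, -0.8], "twist": [0, 0, 0], "hand": 1},
  {"delta_pos": [0, 0, -0.8], "twist": [0, 0, 0], "hand": 1},
  {"delta_pos": [0, 0, -0.8], "twist": [0, 0, 0], "hand": 1},
  {"delta_pos": [0, 0, -0.8], "twist": [0, 0, 0], "hand": 1},
])

```text
time_s: 0.5
position: [151.4, -606.0, 360.6]
orientation: [-0.0, 0.993, 0.122, -0.0]
ft_force: [1.0, -0.5, -0.7]
finger_gap: 86.9
finger_force: 0.0
```

Request:
apply_moves([
  {"delta_pos": [0.55, -0.65, 0], "twist": [0, 0, 0], "hand": 1},
  {"delta_pos": [0.55, -0.65, 0], "twist": [0, 0, 0], "hand": 1},
  {"delta_pos": [0.55, -0.65, 0], "twist": [0, 0, 0], "hand": 1},
  {"delta_pos": [0.55, -0.65, 0], "twist": [0, 0, 0], "hand": 1},
  {"delta_pos": [0.55, -0.65, 0], "twist": [0, 0, 0], "hand": 1},
  {"delta_pos": [0.55, -0.65, 0], "twist": [0, 0, 0], "hand": 1},
  {"delta_pos": [0.55, -0.65, 0], "twist": [0, 0, 0], "hand": 1},
  {"delta_pos": [0.55, -0.65, 0], "twist": [0, 0, 0], "hand": 1},
  {"delta_pos": [0.55, -0.65, 0], "twist": [0, 0, 0], "hand": 1},
  {"delta_pos": [0.55, -0.65, 0], "twist": [0, 0, 0], "hand": 1},
])

```text
time_s: 1.5
position: [339.8, -222.6, 359.1]
orientation: [0.0, 0.993, 0.122, -0.0]
ft_force: [0.3, -0.8, -0.2]
finger_gap: 87.1
finger_force: 0.0
```

Now yaw 24° about the tool z, then tilt 40° about the tool y.

Request:
apply_moves([
  {"delta_pos": [0, 0, 0], "twist": [0, 0, 1], "hand": 1},
  {"delta_pos": [0, 0, 0], "twist": [0, 0, 1], "hand": 1},
  {"delta_pos": [0, 0, 0], "twist": [0, 0, 1], "hand": 1},
  {"delta_pos": [0, 0, 0], "twist": [0, 0, 1], "hand": 1},
])

```text
time_s: 1.9
position: [339.4, -224.2, 359.0]
orientation: [-0.0, 0.996, -0.089, -0.0]
ft_force: [0.0, 0.2, -0.1]
finger_gap: 87.1
finger_force: 0.0
```

Request:
apply_moves([
  {"delta_pos": [0, 0, 0], "twist": [0, 1, 0], "hand": 1},
  {"delta_pos": [0, 0, 0], "twist": [0, 1, 0], "hand": 1},
  {"delta_pos": [0, 0, 0], "twist": [0, 1, 0], "hand": 1},
  {"delta_pos": [0, 0, 0], "twist": [0, 1, 0], "hand": 1},
  {"delta_pos": [0, 0, 0], "twist": [0, 1, 0], "hand": 1},
  {"delta_pos": [0, 0, 0], "twist": [0, 1, 0], "hand": 1},
  {"delta_pos": [0, 0, 0], "twist": [0, 0.7, 0], "hand": 1},
  {"delta_pos": [0, 0, 0], "twist": [0, 0, 0], "hand": 1},
])

```text
time_s: 2.7
position: [366.4, -248.1, 345.3]
orientation: [0.007, 0.953, -0.08, 0.291]
ft_force: [-0.8, -0.7, 0.1]
finger_gap: 86.9
finger_force: 0.0
```

```bash
cat >> h.py <<'E'
from scipy.spatial.transform import Rotation as Rn
def to(target,grasp=False,o=None):
    o=o or env.get_obs();R=Rn.from_quat(o["orientation"],scalar_first=True).as_matrix()
    t=np.array(target,float)+(R[:,2]*19 if grasp else 0)
    d=R.T@(t-o["position"]);print("total units",np.round(d/50,2),"tcp target",np.round(t,1));return d/50,R
E
python3 - <<'E'
from h import *
o=env.get_obs();print(o["position"],np.round(o["joint_pos"],2),o["time_s"])
_,R=to([548,-183.3,77],True);print(np.round(R,3))
h=R[:,2].copy();
to(np.array([548,-183.3,77])-h*110,True)
E
```

```text
[ 366.38104189 -248.06628168  345.34972619] [ 1.17 -0.5  -0.24  2.05 -0.58  1.2  -0.69] 2.7
total units [-0.21 -1.67  6.77] tcp target [ 558.5 -184.4   61.2]
[[ 0.817 -0.158  0.554]
 [-0.149 -0.987 -0.06 ]
 [ 0.557 -0.034 -0.83 ]]
total units [-0.21 -1.67  4.57] tcp target [ 497.6 -177.8  152.5]
```

Request:
apply_moves([
  {"delta_pos": [-0.02, -0.17, 0.45], "twist": [0, 0, 0], "hand": 1},
  {"delta_pos": [-0.02, -0.17, 0.45], "twist": [0, 0, 0], "hand": 1},
  {"delta_pos": [-0.02, -0.17, 0.45], "twist": [0, 0, 0], "hand": 1},
  {"delta_pos": [-0.02, -0.17, 0.45], "twist": [0, 0, 0], "hand": 1},
  {"delta_pos": [-0.02, -0.17, 0.45], "twist": [0, 0, 0], "hand": 1},
  {"delta_pos": [-0.02, -0.17, 0.45], "twist": [0, 0, 0], "hand": 1},
  {"delta_pos": [-0.02, -0.17, 0.45], "twist": [0, 0, 0], "hand": 1},
  {"delta_pos": [-0.02, -0.17, 0.45], "twist": [0, 0, 0], "hand": 1},
])

```text
time_s: 3.5
position: [470.3, -191.9, 194.3]
orientation: [0.009, 0.953, -0.081, 0.29]
ft_force: [-0.1, -0.7, -0.6]
finger_gap: 87.1
finger_force: 0.0
```

Request:
apply_moves([
  {"delta_pos": [0, 0, 0], "twist": [0.2, 0.5, 0], "hand": 1},
  {"delta_pos": [0, 0, 0], "twist": [0, 0.5, 0], "hand": 1},
  {"delta_pos": [0, 0, 0], "twist": [0, 0, 0], "hand": 1},
])

```text
time_s: 3.8
position: [468.9, -191.7, 193.5]
orientation: [0.002, 0.937, -0.079, 0.34]
ft_force: [1.1, 0.3, -0.6]
finger_gap: 87.0
finger_force: 0.0
```

Run:
```python
from h import *
o=env.get_obs();print(o["position"],np.round(o["joint_pos"],2),o["time_s"])
_,R=to([548,-183.3,77],True);print(np.round(R,3))
```

```text
[ 468.87774359 -191.7207718   193.52243079] [ 1.03 -0.38 -0.44  2.34 -0.8   0.65 -0.65] 3.8
total units [-0.32 -0.29  3.17] tcp target [ 560.1 -184.4   62.4]
[[ 0.756 -0.149  0.638]
 [-0.146 -0.988 -0.057]
 [ 0.638 -0.05  -0.768]]
```

Request:
apply_moves([
  {"delta_pos": [-0.1, -0.1, 0.4], "twist": [-0.25, 0, 0], "hand": 1},
  {"delta_pos": [-0.1, -0.1, 0.4], "twist": [-0.25, 0, 0], "hand": 1},
  {"delta_pos": [-0.1, -0.1, 0.4], "twist": [0, 0, 0], "hand": 1},
  {"delta_pos": [0, 0, 0.4], "twist": [0, 0, 0], "hand": 1},
  {"delta_pos": [0, 0, 0.3], "twist": [0, 0, 0], "hand": 1},
  {"delta_pos": [0, 0, 0], "twist": [0, 0, 0], "hand": 1},
])

```text
time_s: 4.4
position: [522.4, -182.9, 112.0]
orientation: [0.026, 0.937, -0.086, 0.338]
ft_force: [0.8, -0.1, 0.1]
finger_gap: 86.6
finger_force: 0.0
```

Run:
```python
from h import *
o=env.get_obs();print(o["position"],np.round(o["joint_pos"],2),o["time_s"])
_,R=to([548,-183.3,77],True);print(np.round(R,3))
```

```text
[ 522.35736789 -182.86863822  112.04500479] [ 1.02 -0.15 -0.65  2.36 -0.77  0.29 -0.73] 4.4
total units [-0.06 -0.08  1.24] tcp target [ 560.  -185.3   62.4]
[[ 0.756 -0.179  0.63 ]
 [-0.145 -0.984 -0.106]
 [ 0.638 -0.011 -0.77 ]]
```

Request:
apply_moves([
  {"delta_pos": [-0.03, -0.04, 0.3], "twist": [0, 0, 0], "hand": 1},
  {"delta_pos": [-0.03, -0.04, 0.3], "twist": [0, 0, 0], "hand": 1},
  {"delta_pos": [0, 0, 0.3], "twist": [0, 0, 0], "hand": 1},
  {"delta_pos": [0, 0, 0], "twist": [0, 0, 0], "hand": 1},
])

```text
time_s: 4.8
position: [548.8, -183.9, 76.1]
orientation: [0.026, 0.936, -0.087, 0.339]
ft_force: [0.4, -0.2, 0.2]
finger_gap: 86.9
finger_force: 0.0
```

Run:
```python
from h import *
o=env.get_obs();print(o["position"],np.round(o["joint_pos"],2),o["time_s"])
_,R=to([548,-183.3,77],True);print(np.round(R,3))
cv2.imwrite("pics/s1.png",cv2.resize(env.capture("scene")[100:260,120:320,::-1],None,fx=3,fy=3,interpolation=cv2.INTER_CUBIC))
```

```text
[ 548.81572881 -183.91098979   76.14499362] [ 1.02  0.01 -0.71  2.33 -0.65  0.14 -0.83] 4.8
total units [-0.   -0.01  0.36] tcp target [ 560.  -185.3   62.4]
[[ 0.755 -0.18   0.63 ]
 [-0.145 -0.984 -0.107]
 [ 0.639 -0.01  -0.769]]
```

View pics/s1.png

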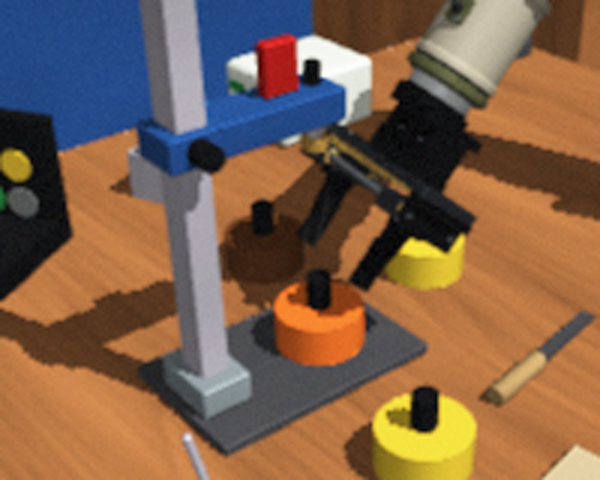

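The picture shows the fingers tilted either side of the knob at (318,290), with the body clear of the carriage. I advance a little less than planned because joint 6 is near its range limit, then close.

Request:
apply_moves([
  {"delta_pos": [0, 0, 0.14], "twist": [0, 0, 0], "hand": 1},
  {"delta_pos": [0, -0.01, 0.14], "twist": [0, 0, 0], "hand": 1},
  {"delta_pos": [0, 0, 0], "twist": [0, 0, 0], "hand": 1},
])

```text
time_s: 5.15
position: [557.3, -185.4, 66.2]
orientation: [0.027, 0.936, -0.087, 0.339]
ft_force: [0.4, 1.4, 0.6]
finger_gap: 87.1
finger_force: 0.0
```

Request:
apply_moves([
  {"hand": 0.5},
  {"hand": 0.4},
  {"hand": 0.35},
  {"hand": 0.3},
  {"hand": 0.2},
  {"hand": 0.1},
  {"hand": 0},
  {"hand": 0},
  {"hand": 0},
])

```text
validation failed for argument at $.mo...
```

Run:
```python
from h import *
o=env.get_obs();print(o["position"],np.round(o["joint_pos"],2),o["time_s"],o["finger_gap"],o["finger_force"],o["ft_force"])
to(np.array(o["position"])+[0,0,50])
```

```text
[ 557.2575286  -185.41028594   66.16059164] [ 0.98  0.06 -0.69  2.32 -0.54  0.1  -0.92] 5.15 87.08530592051547 0.0 [0.44559247 1.38151917 0.56731027]
total units [ 0.64 -0.01 -0.77] tcp target [ 557.3 -185.4  116.2]
```

Request:
apply_moves([
  {"delta_pos": [0, 0, 0], "twist": [0, 0, 0], "hand": 0.4},
  {"delta_pos": [0, 0, 0], "twist": [0, 0, 0], "hand": 0.3},
  {"delta_pos": [0, 0, 0], "twist": [0, 0, 0], "hand": 0.2},
  {"delta_pos": [0, 0, 0], "twist": [0, 0, 0], "hand": 0.1},
  {"delta_pos": [0, 0, 0], "twist": [0, 0, 0], "hand": 0},
  {"delta_pos": [0, 0, 0], "twist": [0, 0, 0], "hand": 0},
  {"delta_pos": [0, 0, 0], "twist": [0, 0, 0], "hand": 0},
  {"delta_pos": [0, 0, 0], "twist": [0, 0, 0], "hand": 0},
])

```text
time_s: 5.95
position: [557.2, -185.2, 65.4]
orientation: [0.027, 0.936, -0.087, 0.339]
ft_force: [-0.3, -0.1, 0.2]
finger_gap: 30.9
finger_force: 0.0
```

Run:
```python
from h import *
o=env.get_obs();print(o["position"],np.round(o["joint_pos"],2),o["time_s"],o["finger_gap"],o["finger_force"],o["ft_force"])
to(np.array(o["position"])+[0,0,50])
```

```text
[ 557.2150177  -185.19328259   65.40850773] [ 0.98  0.06 -0.69  2.32 -0.54  0.1  -0.92] 5.95 30.900582727309697 0.0 [-0.2936568  -0.09456357  0.15134746]
total units [ 0.64 -0.01 -0.77] tcp target [ 557.2 -185.2  115.4]
```

Request:
apply_moves([
  {"delta_pos": [0, 0, 0], "twist": [0, 0, 0], "hand": 0},
  {"delta_pos": [0, 0, 0], "twist": [0, 0, 0], "hand": 0},
  {"delta_pos": [0, 0, 0], "twist": [0, 0, 0], "hand": 0},
  {"delta_pos": [0, 0, 0], "twist": [0, 0, 0], "hand": 0},
])

```text
time_s: 6.35
position: [557.1, -185.1, 65.3]
orientation: [0.027, 0.936, -0.087, 0.339]
ft_force: [0.3, 0.2, -0.6]
finger_gap: 18.1
finger_force: 28.9
```

Request:
apply_moves([
  {"delta_pos": [0.13, 0, -0.15], "twist": [0, 0, 0], "hand": 0},
  {"delta_pos": [0.13, 0, -0.15], "twist": [0, 0, 0], "hand": 0},
  {"delta_pos": [0, 0, 0], "twist": [0, 0, 0], "hand": 0},
])

```text
time_s: 6.65
position: [558.5, -185.9, 87.1]
orientation: [0.028, 0.936, -0.086, 0.34]
ft_force: [1.6, 0.4, 1.5]
finger_gap: 18.8
finger_force: 29.6
```

Run:
```python
from h import *
o=env.get_obs();print(o["position"],np.round(o["joint_pos"],2),o["time_s"],o["finger_gap"],o["finger_force"],o["ft_force"])
to(np.array(o["position"])+[0,0,40])
```

```text
[ 558.53088139 -185.93331657   87.09771872] [ 0.98  0.01 -0.68  2.31 -0.54  0.16 -0.94] 6.65 18.77472881410374 29.60074156522751 [1.62748031 0.43837707 1.48436838]
total units [ 0.51 -0.01 -0.61] tcp target [ 558.5 -185.9  127.1]
```

Run:
```python
from h import *
cv2.imwrite("pics/s2.png",cv2.resize(env.capture("scene")[130:240,160:290,::-1],None,fx=5,fy=5,interpolation=cv2.INTER_CUBIC))
```

```text
(no output)
```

View pics/s2.png

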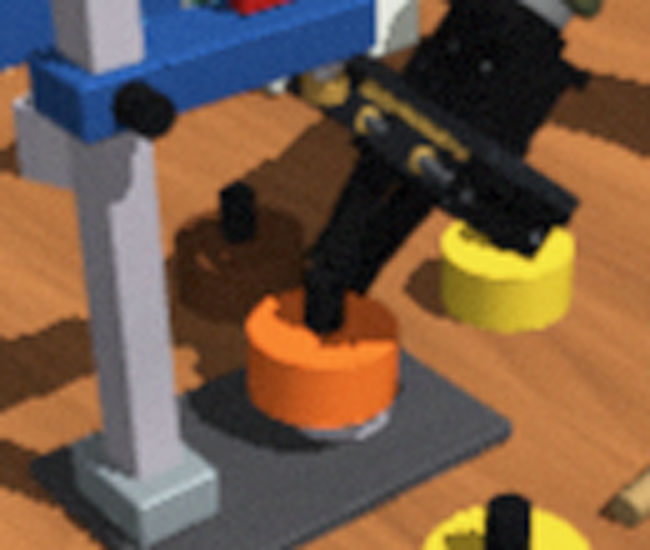

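The cover is off the plate and upright, with the steel slug's edge visible under it at (340,430). I lift clear and then withdraw towards the robot.

Request:
apply_moves([
  {"delta_pos": [0.11, 0, -0.14], "twist": [0, 0, 0], "hand": 0},
  {"delta_pos": [0.11, 0, -0.14], "twist": [0, 0, 0], "hand": 0},
  {"delta_pos": [0.11, 0, -0.14], "twist": [0, 0, 0], "hand": 0},
  {"delta_pos": [0.11, 0, -0.13], "twist": [0, 0, 0], "hand": 0},
  {"delta_pos": [0, 0, 0], "twist": [0, 0, 0], "hand": 0},
])

```text
time_s: 7.2
position: [557.6, -186.1, 122.3]
orientation: [0.028, 0.936, -0.086, 0.34]
ft_force: [-0.3, 0.9, -1.0]
finger_gap: 19.4
finger_force: 30.0
```

Request:
apply_moves([
  {"delta_pos": [-0.2, 0, -0.16], "twist": [0, 0, 0], "hand": 0},
  {"delta_pos": [-0.3, 0, -0.24], "twist": [0, 0, 0], "hand": 0},
  {"delta_pos": [-0.3, 0, -0.24], "twist": [0, 0, 0], "hand": 0},
  {"delta_pos": [-0.3, 0, -0.24], "twist": [0, 0, 0], "hand": 0},
  {"delta_pos": [-0.3, 0, -0.24], "twist": [0, 0, 0], "hand": 0},
  {"delta_pos": [-0.2, 0, -0.16], "twist": [0, 0, 0], "hand": 0},
  {"delta_pos": [0, 0, 0], "twist": [0, 0, 0], "hand": 0},
])

```text
time_s: 7.9
position: [481.7, -175.7, 131.5]
orientation: [0.028, 0.936, -0.09, 0.339]
ft_force: [-0.4, -1.2, -0.7]
finger_gap: 19.3
finger_force: 30.0
```

Run:
```python
from h import *
o=env.get_obs();print(o["position"],np.round(o["joint_pos"],2),o["time_s"],o["finger_gap"],o["finger_force"],o["ft_force"])
_,R=to([475,-150,215]);print(np.round(R,3))
```

```text
[ 481.69610218 -175.71737833  131.46416561] [ 1.41 -0.4  -0.91  2.41 -1.12  0.52 -0.45] 7.9 19.304275229398677 29.998889565467834 [-0.35897199 -1.19382383 -0.67821437]
total units [ 0.89 -0.49 -1.43] tcp target [ 475. -150.  215.]
[[ 0.753 -0.188  0.63 ]
 [-0.15  -0.982 -0.114]
 [ 0.64  -0.009 -0.768]]
```

Request:
apply_moves([
  {"delta_pos": [0.25, -0.1, -0.35], "twist": [0, 0, 0], "hand": 0},
  {"delta_pos": [0.25, -0.1, -0.35], "twist": [0, 0, 0], "hand": 0},
  {"delta_pos": [0.25, -0.1, -0.35], "twist": [0, 0, 0], "hand": 0},
  {"delta_pos": [0.25, -0.1, -0.35], "twist": [0, 0, 0], "hand": 0},
  {"delta_pos": [0, 0, 0], "twist": [0, 0, 0], "hand": 0},
])

```text
time_s: 8.4
position: [482.8, -150.1, 220.1]
orientation: [0.025, 0.936, -0.085, 0.342]
ft_force: [0.8, 0.6, -1.4]
finger_gap: 19.6
finger_force: 30.0
```

Run:
```python
from h import *
o=env.get_obs();print(o["position"],np.round(o["joint_pos"],2),o["time_s"],o["finger_gap"],o["finger_force"],o["ft_force"])
_,R=to([490,20,220]);print(np.round(R,3)); a=R.T@[0,0,1];print("yaw tw",a)
cv2.imwrite("pics/s3.png",cv2.resize(env.capture("scene")[80:280,140:390,::-1],None,fx=2.8,fy=2.8,interpolation=cv2.INTER_CUBIC))
```

```text
[ 482.81319664 -150.11687853  220.05212475] [ 1.02 -0.5  -0.57  2.32 -0.73  0.66 -0.88] 8.4 19.554253642681854 29.996898472309113 [ 0.77787921  0.56747554 -1.37257601]
total units [-0.37 -3.37 -0.26] tcp target [490.  20. 220.]
[[ 0.752 -0.175  0.635]
 [-0.141 -0.984 -0.104]
 [ 0.644 -0.011 -0.765]]
yaw tw [ 0.64365235 -0.01133659 -0.76523404]
```

View pics/s3.png

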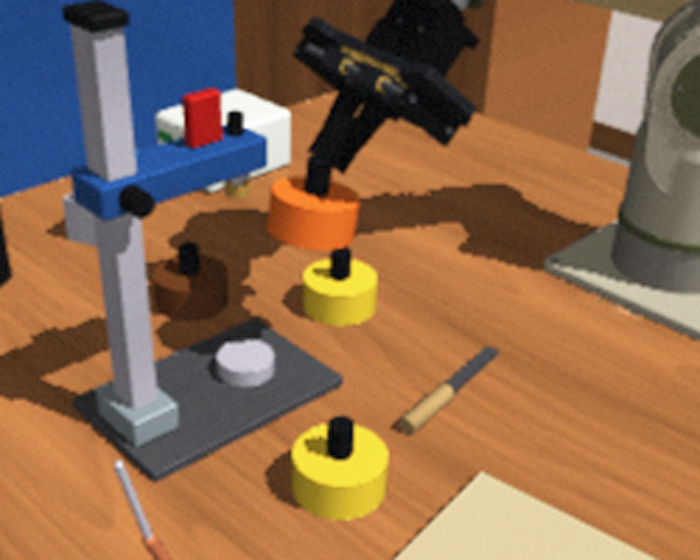

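The cover is held upright at (313,210), and the bare steel slug stands undisturbed on the plate at (245,362). I carry on across to the board.

Request:
apply_moves([
  {"delta_pos": [0, -0.4, 0], "twist": [0, 0, 0], "hand": 0},
  {"delta_pos": [0, -0.4, 0], "twist": [0, 0, 0], "hand": 0},
  {"delta_pos": [0, -0.4, 0], "twist": [0, 0, 0], "hand": 0},
  {"delta_pos": [0, -0.4, 0], "twist": [0, 0, 0], "hand": 0},
  {"delta_pos": [0, -0.4, 0], "twist": [0, 0, 0], "hand": 0},
  {"delta_pos": [0, -0.4, 0], "twist": [0, 0, 0], "hand": 0},
  {"delta_pos": [0, -0.4, 0], "twist": [0, 0, 0], "hand": 0},
  {"delta_pos": [0, -0.4, 0], "twist": [0, 0, 0], "hand": 0},
])

```text
time_s: 9.25
position: [509.1, 5.0, 217.1]
orientation: [0.025, 0.936, -0.088, 0.339]
ft_force: [1.3, -0.3, -0.7]
finger_gap: 19.0
finger_force: 30.0
```

Request:
apply_moves([
  {"delta_pos": [0, 0, 0], "twist": [0.32, 0, -0.38], "hand": 0},
  {"delta_pos": [0, 0, 0], "twist": [0.32, 0, -0.38], "hand": 0},
  {"delta_pos": [0, 0, 0], "twist": [0.32, 0, -0.38], "hand": 0},
  {"delta_pos": [0, 0, 0], "twist": [0.32, 0, -0.38], "hand": 0},
  {"delta_pos": [0, 0, 0], "twist": [0.32, 0, -0.38], "hand": 0},
  {"delta_pos": [0, 0, 0], "twist": [0.32, 0, -0.38], "hand": 0},
  {"delta_pos": [0, 0, 0], "twist": [0.32, 0, -0.38], "hand": 0},
  {"delta_pos": [0, 0, 0], "twist": [0, 0, 0], "hand": 0},
])

```text
time_s: 10.05
position: [509.1, 3.5, 217.2]
orientation: [-0.037, 0.936, 0.082, 0.34]
ft_force: [0.6, 0.0, -0.7]
finger_gap: 19.2
finger_force: 30.0
```

Run:
```python
from h import *
o=env.get_obs();print(o["position"],np.round(o["joint_pos"],2),o["time_s"],o["finger_gap"],o["finger_force"],o["ft_force"])
_,R=to([530,202,200]);print(np.round(R,3)); a=R.T@[0,0,1];print("yaw tw",a)
```

```text
[509.07475706   3.49354337 217.20159156] [ 0.18 -0.43 -0.14  2.33 -0.38  0.57 -1.12] 10.05 19.19967520518033 29.997737109661102 [ 0.64791114  0.00184119 -0.67868965]
total units [ 0.61 -3.83  1.03] tcp target [530. 202. 200.]
[[ 0.756  0.179  0.63 ]
 [ 0.128 -0.984  0.126]
 [ 0.642 -0.014 -0.766]]
yaw tw [ 0.64225374 -0.01403539 -0.76636358]
```

Request:
apply_moves([
  {"delta_pos": [0.06, -0.38, 0.1], "twist": [0, 0, 0], "hand": 0},
  {"delta_pos": [0.06, -0.38, 0.1], "twist": [0, 0, 0], "hand": 0},
  {"delta_pos": [0.06, -0.38, 0.1], "twist": [0, 0, 0], "hand": 0},
  {"delta_pos": [0.06, -0.38, 0.1], "twist": [0, 0, 0], "hand": 0},
  {"delta_pos": [0.06, -0.38, 0.1], "twist": [0, 0, 0], "hand": 0},
  {"delta_pos": [0.06, -0.38, 0.1], "twist": [0, 0, 0], "hand": 0},
  {"delta_pos": [0.06, -0.38, 0.1], "twist": [0, 0, 0], "hand": 0},
  {"delta_pos": [0.06, -0.38, 0.1], "twist": [0, 0, 0], "hand": 0},
  {"delta_pos": [0.06, -0.38, 0.1], "twist": [0, 0, 0], "hand": 0},
  {"delta_pos": [0.06, -0.38, 0.1], "twist": [0, 0, 0], "hand": 0},
])

```text
time_s: 11.05
position: [529.1, 202.5, 201.3]
orientation: [-0.037, 0.936, 0.082, 0.34]
ft_force: [0.6, 0.2, -1.6]
finger_gap: 19.3
finger_force: 30.0
```

Run:
```python
from h import *
o=env.get_obs();print(o["position"],np.round(o["joint_pos"],2),o["time_s"],o["finger_gap"],o["finger_force"],o["ft_force"])
_,R=to([534,202,80]);print(np.round(R,3))
a=env.capture("scene")[180:384,200:420,::-1];b=env.capture("top")[120:240,120:260,::-1]
a=cv2.resize(a,None,fx=2.2,fy=2.2);b=cv2.resize(b,None,fx=2.4,fy=2.4)
H=np.zeros((450,800,3),np.uint8);H[:a.shape[0],:a.shape[1]]=a[:450];w=800-a.shape[1];H[:b.shape[0],a.shape[1]:]=b[:,:w]
cv2.imwrite("pics/s4.png",H)
```

```text
[529.11537472 202.45500463 201.28759851] [ 0.42 -0.34 -0.87  2.22 -0.12  0.46 -1.82] 11.05 19.300610199561667 29.99833971261978 [ 0.62012904  0.18796405 -1.56425258]
total units [-1.49  0.06  1.92] tcp target [534. 202.  80.]
[[ 0.755  0.179  0.631]
 [ 0.128 -0.984  0.126]
 [ 0.643 -0.014 -0.766]]
```

View pics/s4.png

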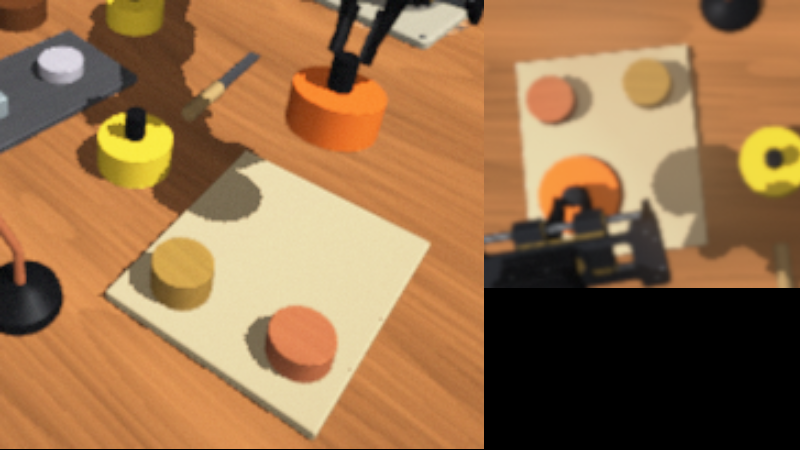

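The cover hangs above the near half of the board, at (580,197) in the top crop and (338,108) in the scene crop, well clear of the copper and brass slugs. Now I lower it.

Request:
apply_moves([
  {"delta_pos": [-0.24, 0, 0.32], "twist": [0, 0, 0], "hand": 0},
  {"delta_pos": [-0.25, 0, 0.31], "twist": [0, 0, 0], "hand": 0},
  {"delta_pos": [-0.25, 0, 0.31], "twist": [0, 0, 0], "hand": 0},
  {"delta_pos": [-0.25, 0, 0.31], "twist": [0, 0, 0], "hand": 0},
  {"delta_pos": [-0.25, 0, 0.31], "twist": [0, 0, 0], "hand": 0},
  {"delta_pos": [-0.2, 0, 0.24], "twist": [0, 0, 0], "hand": 0},
  {"delta_pos": [0, 0, 0], "twist": [0, 0, 0], "hand": 0},
])

```text
time_s: 11.85
position: [530.0, 200.3, 90.7]
orientation: [-0.036, 0.936, 0.082, 0.339]
ft_force: [0.2, -0.6, -1.3]
finger_gap: 19.4
finger_force: 30.0
```

Run:
```python
from h import *
o=env.get_obs();print(o["position"],np.round(o["joint_pos"],2),o["time_s"],o["finger_gap"],o["finger_force"],o["ft_force"])
_,R=to([532,202,66])
```

```text
[530.01663592 200.27969862  90.67519611] [ 0.95 -0.17 -1.46  2.33  0.38  0.18 -2.31] 11.85 19.440933988221754 29.998084008693695 [ 0.20114971 -0.58097371 -1.31764687]
total units [-0.28 -0.02  0.41] tcp target [532. 202.  66.]
```

Request:
apply_moves([
  {"delta_pos": [-0.09, 0, 0.12], "twist": [0, 0, 0], "hand": 0},
  {"delta_pos": [-0.09, 0, 0.12], "twist": [0, 0, 0], "hand": 0},
  {"delta_pos": [-0.04, 0, 0.05], "twist": [0, 0, 0], "hand": 0},
  {"delta_pos": [0, 0, 0], "twist": [0, 0, 0], "hand": 0},
])

```text
time_s: 12.25
position: [526.5, 198.7, 82.1]
orientation: [-0.037, 0.937, 0.082, 0.339]
ft_force: [-0.1, -0.4, -0.7]
finger_gap: 19.6
finger_force: 30.0
```

Request:
apply_moves([
  {"delta_pos": [-0.02, 0, 0.03], "twist": [0, 0, 0], "hand": 0},
  {"delta_pos": [-0.02, 0, 0.03], "twist": [0, 0, 0], "hand": 0},
  {"delta_pos": [0, 0, 0], "twist": [0, 0, 0], "hand": 0},
])

```text
time_s: 12.55
position: [525.6, 197.8, 80.8]
orientation: [-0.037, 0.936, 0.083, 0.339]
ft_force: [0.5, 0.9, -1.5]
finger_gap: 19.5
finger_force: 30.0
```

Request:
apply_moves([
  {"delta_pos": [0.2, 0, -0.24], "twist": [0, 0, 0], "hand": 0},
  {"delta_pos": [0.2, 0, -0.24], "twist": [0.16, 0, -0.19], "hand": 0},
  {"delta_pos": [0.2, 0, -0.24], "twist": [0.32, 0, -0.38], "hand": 0},
  {"delta_pos": [0, 0, 0], "twist": [0.32, 0, -0.38], "hand": 0},
  {"delta_pos": [0, 0, 0], "twist": [0.32, 0, -0.38], "hand": 0},
  {"delta_pos": [0, 0, 0], "twist": [0.32, 0, -0.38], "hand": 0},
  {"delta_pos": [0, 0, 0], "twist": [0.32, 0, -0.38], "hand": 0},
  {"delta_pos": [0, 0, 0], "twist": [0.16, 0, -0.19], "hand": 0},
  {"delta_pos": [0, 0, 0], "twist": [0, 0, 0], "hand": 0},
])

```text
time_s: 13.45
position: [525.8, 194.6, 105.6]
orientation: [-0.079, 0.917, 0.207, 0.331]
ft_force: [-0.1, 0.6, -1.2]
finger_gap: 19.4
finger_force: 30.0
```

Run:
```python
from h import *
o=env.get_obs();print(o["position"],np.round(o["joint_pos"],2),o["time_s"],o["finger_gap"],o["finger_force"],o["ft_force"])
_,R=to([530,203,68]);print(np.round(R,3))
```

```text
[525.76555417 194.64333281 105.57192271] [-0.1  -0.12 -0.3   2.37 -0.31  0.2  -1.26] 13.45 19.40602834030541 29.99808579683304 [-0.10379788  0.55054305 -1.20035289]
total units [-0.37 -0.11  0.67] tcp target [530. 203.  68.]
[[ 0.695  0.431  0.575]
 [ 0.327 -0.902  0.281]
 [ 0.64  -0.007 -0.768]]
```

Request:
apply_moves([
  {"delta_pos": [-0.07, -0.03, 0.14], "twist": [0, 0, 0], "hand": 0},
  {"delta_pos": [-0.07, -0.03, 0.14], "twist": [0, 0, 0], "hand": 0},
  {"delta_pos": [-0.07, -0.03, 0.14], "twist": [0, 0, 0], "hand": 0},
  {"delta_pos": [-0.05, -0.02, 0.1], "twist": [0, 0, 0], "hand": 0},
  {"delta_pos": [0, 0, 0], "twist": [0, 0, 0], "hand": 0},
])

```text
time_s: 13.95
position: [528.8, 202.4, 75.9]
orientation: [-0.078, 0.918, 0.207, 0.331]
ft_force: [0.3, 0.7, -0.3]
finger_gap: 19.4
finger_force: 30.0
```

Run:
```python
from h import *
o=env.get_obs();print(o["position"],np.round(o["joint_pos"],2),o["time_s"],o["finger_gap"],o["finger_force"],o["ft_force"])
_,R=to(np.array(o["position"])+[0,0,-5]);
```

```text
[528.80003611 202.38793356  75.90577108] [-0.07 -0.04 -0.36  2.38 -0.24  0.11 -1.33] 13.95 19.382531182658518 29.998513162136078 [ 0.28378152  0.7012078  -0.30572729]
total units [-0.06  0.    0.08] tcp target [528.8 202.4  70.9]
```

Request:
apply_moves([
  {"delta_pos": [-0.03, 0, 0.04], "twist": [0, 0, 0], "hand": 0},
  {"delta_pos": [-0.03, 0, 0.04], "twist": [0, 0, 0], "hand": 0},
  {"delta_pos": [0, 0, 0], "twist": [0, 0, 0], "hand": 0},
])

```text
time_s: 14.25
position: [529.5, 202.5, 72.1]
orientation: [-0.078, 0.917, 0.207, 0.331]
ft_force: [0.0, -0.3, -1.8]
finger_gap: 19.0
finger_force: 30.0
```

Request:
apply_moves([
  {"delta_pos": [-0.02, 0, 0.03], "twist": [0, 0, 0], "hand": 0},
  {"delta_pos": [0, 0, 0], "twist": [0, 0, 0], "hand": 0},
])

```text
time_s: 14.45
position: [529.7, 202.7, 70.5]
orientation: [-0.078, 0.917, 0.207, 0.332]
ft_force: [0.1, -0.1, 0.3]
finger_gap: 19.3
finger_force: 30.0
```

Request:
apply_moves([
  {"delta_pos": [-0.02, 0, 0.03], "twist": [0, 0, 0], "hand": 0},
  {"delta_pos": [0, 0, 0], "twist": [0, 0, 0], "hand": 0},
])

```text
time_s: 14.65
position: [530.3, 203.0, 69.1]
orientation: [-0.078, 0.917, 0.207, 0.332]
ft_force: [1.2, 0.2, 0.8]
finger_gap: 19.5
finger_force: 30.0
```

Request:
apply_moves([
  {"delta_pos": [-0.02, 0, 0.03], "twist": [0, 0, 0], "hand": 0},
  {"delta_pos": [0, 0, 0], "twist": [0, 0, 0], "hand": 0},
])

```text
time_s: 14.85
position: [531.5, 203.6, 68.5]
orientation: [-0.078, 0.917, 0.207, 0.333]
ft_force: [2.2, 1.6, 5.9]
finger_gap: 19.3
finger_force: 30.0
```

Request:
apply_moves([
  {"delta_pos": [-0.02, 0, 0.03], "twist": [0, 0, 0], "hand": 0},
  {"delta_pos": [0, 0, 0], "twist": [0, 0, 0], "hand": 0},
])

```text
time_s: 15.05
position: [532.8, 204.0, 67.9]
orientation: [-0.078, 0.916, 0.207, 0.334]
ft_force: [2.9, 2.0, 8.8]
finger_gap: 19.8
finger_force: 30.0
```

Run:
```python
from h import *
o=env.get_obs();print(o["position"],np.round(o["joint_pos"],2),o["time_s"],o["finger_gap"],o["ft_force"],o["moment"])
cv2.imwrite("pics/s5.png",cv2.resize(env.capture("scene")[180:384,230:430,::-1],None,fx=2.9,fy=2.9,interpolation=cv2.INTER_CUBIC))
```

```text
[532.76721071 204.02230288  67.85788941] [-0.06 -0.01 -0.37  2.39 -0.21  0.07 -1.36] 15.05 19.804095183806872 [2.85806347 2.03585106 8.84060569] [ 0.54420812 -1.01065393  0.09959825]
```

View pics/s5.png

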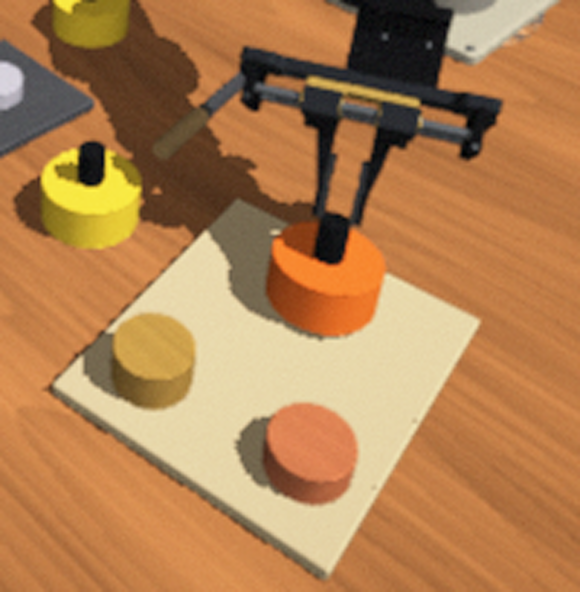

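The cover stands on the free half of the board at (327,275), clear of both slugs. I release it.

Request:
apply_moves([
  {"delta_pos": [0, 0, 0], "twist": [0, 0, 0], "hand": 0.25},
  {"delta_pos": [0, 0, 0], "twist": [0, 0, 0], "hand": 0.35},
  {"delta_pos": [0, 0, 0], "twist": [0, 0, 0], "hand": 0.5},
  {"delta_pos": [0, 0, 0], "twist": [0, 0, 0], "hand": 0.6},
  {"delta_pos": [0, 0, 0], "twist": [0, 0, 0], "hand": 0.6},
  {"delta_pos": [0, 0, 0], "twist": [0, 0, 0], "hand": 0.6},
])

```text
time_s: 15.7
position: [529.9, 202.9, 64.8]
orientation: [-0.078, 0.917, 0.207, 0.331]
ft_force: [0.2, -0.1, 0.3]
finger_gap: 49.5
finger_force: 0.0
```

Request:
apply_moves([
  {"delta_pos": [0, 0, -0.1], "twist": [0, 0, 0], "hand": 0.6},
  {"delta_pos": [0, 0, -0.2], "twist": [0, 0, 0], "hand": 0.6},
  {"delta_pos": [0, 0, -0.3], "twist": [0, 0, 0], "hand": 0.6},
  {"delta_pos": [0, 0, -0.3], "twist": [0, 0, 0], "hand": 0.6},
  {"delta_pos": [0, 0, -0.4], "twist": [0, 0, 0], "hand": 0.6},
  {"delta_pos": [0, 0, -0.4], "twist": [0, 0, 0], "hand": 0.6},
  {"delta_pos": [0, 0, -0.4], "twist": [0, 0, 0], "hand": 0.6},
  {"delta_pos": [0.2, 0, -0.3], "twist": [0, 0, 0], "hand": 0.4},
])

```text
time_s: 16.5
position: [483.8, 174.0, 145.0]
orientation: [-0.077, 0.919, 0.2, 0.33]
ft_force: [0.3, 0.5, -0.6]
finger_gap: 49.2
finger_force: 0.0
```

Run:
```python
from h import *
o=env.get_obs();print(o["position"],np.round(o["joint_pos"],2),o["time_s"],o["finger_gap"],o["ft_force"])
im={n:env.capture(n) for n in("scene","top")}
for n in im:
  cv2.imwrite(f"pics/{n}1.png",im[n][:,:,::-1])
  print(n,blobs(im[n],5,14,170,90,150)[0])
for n in P:print(proj(n,[522,198,87]),proj(n,[522,198,30]))
to([440,30,380])
```

```text
[483.75469156 174.04416533 144.99668665] [ 0.59 -0.42 -0.84  2.4  -0.94  0.48 -0.72] 16.5 49.23564262660089 [ 0.27135623  0.50420915 -0.61403914]
scene [(array([210.2, 181.7]), [194, 171, 27, 24, 306]), (array([341.1, 277.6]), [322, 256, 41, 41, 1163])]
top [(array([172. , 204.6]), [158, 191, 29, 28, 583])]
[345.42656807 255.60201781] [341.4625606  274.04568908]
[169.70532084 204.72384961] [173.56770515 206.41887193]
total units [ 1.42  2.22 -4.88] tcp target [440.  30. 380.]
```

Request:
apply_moves([
  {"delta_pos": [0.32, 0, -0.38], "twist": [0, 0, 0], "hand": 0.2},
  {"delta_pos": [0.32, 0, -0.38], "twist": [0, 0, 0], "hand": 0},
  {"delta_pos": [0.2, 0, -0.3], "twist": [0, -0.8, 0], "hand": 0},
  {"delta_pos": [0.2, 0, -0.4], "twist": [0, -1, 0], "hand": 0},
  {"delta_pos": [0.2, 0, -0.4], "twist": [0, -1, 0], "hand": 0},
  {"delta_pos": [0.1, 0, -0.4], "twist": [0, -1, 0], "hand": 0},
  {"delta_pos": [0, 0, -0.4], "twist": [0, -1, 0], "hand": 0},
  {"delta_pos": [0, 0, -0.4], "twist": [0, -1, 0], "hand": 0},
  {"delta_pos": [0, 0, -0.4], "twist": [0, -0.8, 0], "hand": 0},
  {"delta_pos": [0, 0, 0], "twist": [0, 0, 0], "hand": 0},
])

```text
time_s: 17.6
position: [466.8, 168.0, 326.4]
orientation: [-0.015, 0.976, 0.219, 0.012]
ft_force: [0.1, 0.0, -0.9]
finger_gap: 0.7
finger_force: 0.0
```

Run:
```python
from h import *
o=env.get_obs();print(o["position"],np.round(o["joint_pos"],2),o["time_s"],o["finger_gap"],o["ft_force"])
_,R=to([480,0,420]);print(np.round(R,3))
```

```text
[466.84370397 167.95322416 326.39297032] [ 0.88  0.12 -1.37  1.55  0.09  1.54 -1.62] 17.6 0.7392537165318395 [ 0.12015767  0.01334123 -0.88402901]
total units [-1.14  3.1  -1.99] tcp target [480.   0. 420.]
[[ 0.904  0.427  0.016]
 [ 0.426 -0.904  0.035]
 [ 0.03  -0.025 -0.999]]
```

Request:
apply_moves([
  {"delta_pos": [-0.14, 0.39, -0.25], "twist": [0, 0, 0], "hand": 0},
  {"delta_pos": [-0.14, 0.39, -0.25], "twist": [0, 0, 0], "hand": 0},
  {"delta_pos": [-0.14, 0.39, -0.25], "twist": [0, 0, 0], "hand": 0},
  {"delta_pos": [-0.14, 0.39, -0.25], "twist": [0, 0, 0], "hand": 0},
  {"delta_pos": [-0.14, 0.39, -0.25], "twist": [0, 0, 0], "hand": 0},
  {"delta_pos": [-0.14, 0.39, -0.25], "twist": [0, 0, 0], "hand": 0},
  {"delta_pos": [-0.14, 0.39, -0.25], "twist": [0, 0, 0], "hand": 0},
  {"delta_pos": [-0.14, 0.39, -0.25], "twist": [0, 0, 0], "hand": 0},
])

```text
time_s: 18.4
position: [478.2, 2.0, 423.2]
orientation: [-0.009, 0.975, 0.22, 0.014]
ft_force: [-0.9, 0.6, -0.2]
finger_gap: 0.7
finger_force: 0.0
```

Request:
apply_moves([
  {"delta_pos": [0, 0, 0], "twist": [0, 0, 0.9], "hand": 0},
  {"delta_pos": [0, 0, 0], "twist": [0, 0, 0.9], "hand": 0},
  {"delta_pos": [0, 0, 0], "twist": [0, 0, 0.9], "hand": 0},
  {"delta_pos": [0, 0, 0], "twist": [0, 0, 0.9], "hand": 0},
  {"delta_pos": [0, 0, 0], "twist": [0, 0, 0.9], "hand": 0},
  {"delta_pos": [0, 0, 0], "twist": [0, 0, 0], "hand": 0},
])

```text
time_s: 19.0
position: [478.2, 2.6, 422.8]
orientation: [-0.012, 1.0, -0.014, 0.012]
ft_force: [0.2, 0.3, -0.1]
finger_gap: 0.6
finger_force: 0.0
```

Run:
```python
from h import *
o=env.get_obs();print(o["position"],np.round(o["joint_pos"],2),o["time_s"],o["finger_gap"],o["ft_force"])
_,R=to([579,-187,370]);print(np.round(R,3))
```

```text
[478.16380398   2.62276735 422.78427366] [ 1.12  0.04 -1.21  1.37  0.01  1.73 -1.69] 19.0 0.6079987234213594 [ 0.19983148  0.28987876 -0.09782627]
total units [2.1  3.76 1.01] tcp target [ 579. -187.  370.]
[[ 0.999 -0.029  0.024]
 [-0.029 -0.999  0.024]
 [ 0.023 -0.025 -0.999]]
```

Request:
apply_moves([
  {"delta_pos": [0.21, 0.38, 0.1], "twist": [-0.23, -0.22, 0], "hand": 0},
  {"delta_pos": [0.21, 0.38, 0.1], "twist": [0, 0, 0], "hand": 0},
  {"delta_pos": [0.21, 0.38, 0.1], "twist": [0, 0, 0], "hand": 0},
  {"delta_pos": [0.21, 0.38, 0.1], "twist": [0, 0, 0], "hand": 0},
  {"delta_pos": [0.21, 0.38, 0.1], "twist": [0, 0, 0], "hand": 0},
  {"delta_pos": [0.21, 0.38, 0.1], "twist": [0, 0, 0], "hand": 0},
  {"delta_pos": [0.21, 0.38, 0.1], "twist": [0, 0, 0], "hand": 0},
  {"delta_pos": [0.21, 0.38, 0.1], "twist": [0, 0, 0], "hand": 0},
  {"delta_pos": [0.21, 0.38, 0.1], "twist": [0, 0, 0], "hand": 0},
  {"delta_pos": [0.21, 0.38, 0.1], "twist": [0, 0, 0], "hand": 0},
])

```text
time_s: 20.0
position: [578.1, -191.5, 372.5]
orientation: [-0.0, 1.0, -0.012, -0.0]
ft_force: [0.8, -0.1, 0.1]
finger_gap: 0.6
finger_force: 0.0
```

Run:
```python
from h import *
o=env.get_obs();print(o["position"],np.round(o["joint_pos"],2),o["time_s"],o["finger_gap"],o["ft_force"])
_,R=to([579,-187,328]);print(np.round(R,3))
a=env.capture("scene")[40:240,140:290,::-1];b=env.capture("top")[100:240,260:360,::-1]
a=cv2.resize(a,None,fx=3,fy=3,interpolation=cv2.INTER_CUBIC);b=cv2.resize(b,None,fx=3.5,fy=3.5,interpolation=cv2.INTER_CUBIC)
H=np.zeros((600,800,3),np.uint8);H[:600,:450]=a;H[:490,450:800]=b
cv2.imwrite("pics/s6.png",H)
```

```text
[ 578.06134296 -191.45644121  372.52989199] [ 0.96  0.45 -1.09  1.14  0.41  1.77 -1.6 ] 20.0 0.6218772557567579 [ 0.80263854 -0.13303808  0.14029681]
total units [ 0.02 -0.09  0.89] tcp target [ 579. -187.  328.]
[[ 1.    -0.024 -0.001]
 [-0.024 -1.     0.001]
 [-0.001 -0.001 -1.   ]]
```

View pics/s6.png

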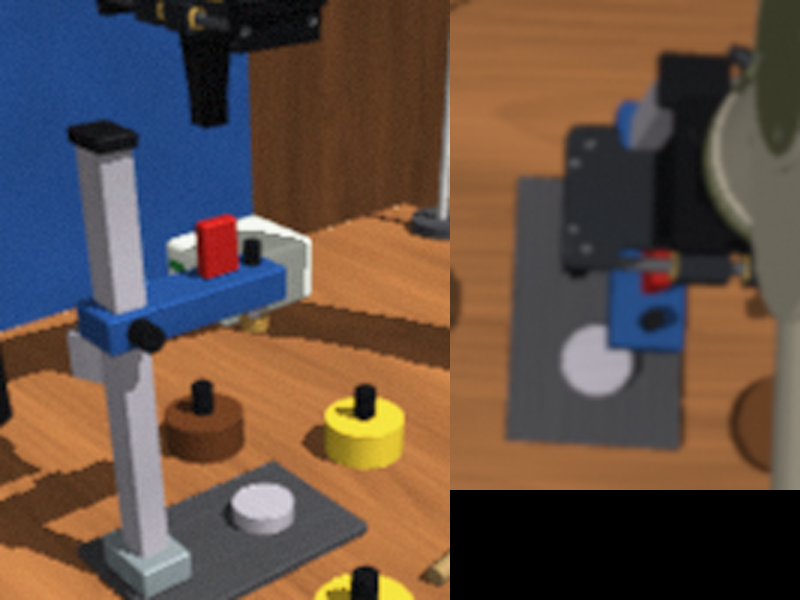

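The closed fingertips at (208,122) in the scene crop are above the red fin at (217,245), and the stem at (252,250) shows no green yet. The steel slug stands alone on the plate at (262,507). Next I descend to the fin.

Request:
apply_moves([
  {"delta_pos": [0, -0.09, 0.2], "twist": [0, 0, 0], "hand": 0},
  {"delta_pos": [0, 0, 0.3], "twist": [0, 0, 0], "hand": 0},
  {"delta_pos": [0, 0, 0.3], "twist": [0, 0, 0], "hand": 0},
  {"delta_pos": [0, 0, 0.06], "twist": [0, 0, 0], "hand": 0},
  {"delta_pos": [0, 0, 0], "twist": [0, 0, 0], "hand": 0},
])

```text
time_s: 20.6
position: [577.2, -186.2, 329.7]
orientation: [-0.0, 1.0, -0.014, -0.001]
ft_force: [-0.9, 0.2, 0.2]
finger_gap: 0.5
finger_force: 0.0
```

Request:
apply_moves([
  {"delta_pos": [0, 0, 0.06], "twist": [0, 0, 0], "hand": 0},
  {"delta_pos": [0, 0, 0.06], "twist": [0, 0, 0], "hand": 0},
  {"delta_pos": [0, 0, 0.06], "twist": [0, 0, 0], "hand": 0},
  {"delta_pos": [0, 0, 0], "twist": [0, 0, 0], "hand": 0},
])

```text
time_s: 21.0
position: [577.6, -187.2, 320.4]
orientation: [-0.001, 1.0, -0.015, -0.001]
ft_force: [-0.2, -0.1, 0.3]
finger_gap: 0.4
finger_force: 0.0
```

Request:
apply_moves([
  {"delta_pos": [0, 0, 0.06], "twist": [0, 0, 0], "hand": 0},
  {"delta_pos": [0, 0, 0.06], "twist": [0, 0, 0], "hand": 0},
  {"delta_pos": [0, 0, 0.06], "twist": [0, 0, 0], "hand": 0},
])

```text
time_s: 21.3
position: [577.6, -187.2, 311.4]
orientation: [-0.001, 1.0, -0.015, -0.001]
ft_force: [0.4, -1.1, 0.2]
finger_gap: 0.4
finger_force: 0.0
```

Request:
apply_moves([
  {"delta_pos": [0, 0, 0.1], "twist": [0, 0, 0], "hand": 0},
  {"delta_pos": [0, 0, 0.1], "twist": [0, 0, 0], "hand": 0},
  {"delta_pos": [0, 0, 0.1], "twist": [0, 0, 0], "hand": 0},
])

```text
time_s: 21.6
position: [577.6, -187.2, 296.5]
orientation: [-0.001, 1.0, -0.015, -0.001]
ft_force: [-0.9, -0.7, 3.6]
finger_gap: 0.5
finger_force: 2.2
```

Run:
```python
from h import *
o=env.get_obs();print(o["position"],np.round(o["joint_pos"],2),o["time_s"],o["ft_force"])
im=env.capture("scene");b=[x for x in blobs(im,172,3,180,90)[0] if 180<x[0][0]<260];print(b)
for z in(298,280,270,260):print(z,proj("scene",[580.5,-188,z]))
```

```text
[ 577.5983164  -187.21819863  296.53834954] [ 1.01  0.46 -1.1   1.3   0.4   1.61 -1.63] 21.6 [-0.90957137 -0.7412718   3.60467484]
[(array([212. , 123.4]), [206, 114, 14, 20, 209])]
298 [211.91851115 121.68447677]
280 [212.27021497 128.61898676]
270 [212.46217766 132.40389641]
260 [212.65174949 136.14166584]
```

Run:
```python
from h import *
a=env.capture("scene")[80:170,170:270,::-1]
b=env.capture("top")[130:230,280:360,::-1]
a=cv2.resize(a,None,fx=5,fy=5,interpolation=cv2.INTER_CUBIC);b=cv2.resize(b,None,fx=3.7,fy=3.7,interpolation=cv2.INTER_CUBIC)
H=np.zeros((450,800,3),np.uint8);H[:,:500]=a;H[:370,500:796]=b
cv2.imwrite("pics/s7.png",H)
```

```text
(no output)
```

View pics/s7.png

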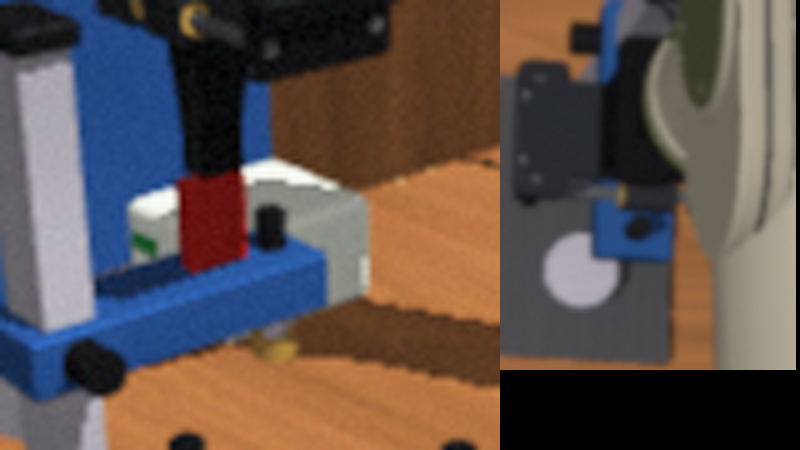

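The tips end at the fin's top edge, crop (210,175), but the height of contact does not match that, so I check the projections.

Run:
```python
from h import *
print("s6 tip pred",proj("scene",[578,-191.5,372.5]),"seen ~(209.3,80.7)")
print("now tip",proj("scene",[577.6,-187.2,296.5]), "seen >= (212,115)")
o=np.array([544,-185.6,0]);ax=np.array([np.cos(.033),-np.sin(.033),0]);ay=np.array([-ax[1],ax[0],0])
for s in (0,10,20,25):
  for nm,X in(("fin top near corner +y+x",o+ax*52+ay*7+[0,0,326-s]),("fin base +x+y",o+ax*52+ay*7+[0,0,280-s]),("fin base -x+y",o+ax*18+ay*7+[0,0,280-s]),("carr -x+y top",o-ax*18+ay*25+[0,0,280-s])):
    print(s,nm,np.round(proj("scene",X),1),np.round((proj("scene",X)-[170,80])*5))
```

```text
s6 tip pred [210.30903474  90.65318166] seen ~(209.3,80.7)
now tip [213.09383948 122.07057639] seen >= (212,115)
0 fin top near corner +y+x [208.  112.9] [190. 165.]
0 fin base +x+y [209.1 131.2] [195. 256.]
0 fin base -x+y [220.3 127.8] [252. 239.]
0 carr -x+y top [236.2 126.4] [331. 232.]
10 fin top near corner +y+x [208.3 117. ] [191. 185.]
10 fin base +x+y [209.3 135. ] [196. 275.]
10 fin base -x+y [220.5 131.5] [252. 258.]
10 carr -x+y top [236.2 130.2] [331. 251.]
20 fin top near corner +y+x [208.5 121. ] [193. 205.]
20 fin base +x+y [209.5 138.8] [198. 294.]
20 fin base -x+y [220.6 135.3] [253. 276.]
20 carr -x+y top [236.2 133.9] [331. 269.]
25 fin top near corner +y+x [208.6 123. ] [193. 215.]
25 fin base +x+y [209.6 140.7] [198. 303.]
25 fin base -x+y [220.7 137.1] [253. 286.]
25 carr -x+y top [236.3 135.7] [331. 278.]
```

The real fingertips sit about 21 mm above the reported TCP. That explains both the 18 mm grip on the knob and contact here at 301: the fin top is at about 321, as measured. The contact is on the fin top, so I push down steadily.

Request:
apply_moves([
  {"delta_pos": [0, 0, 0.16], "twist": [0, 0, 0], "hand": 0},
  {"delta_pos": [0, 0, 0.16], "twist": [0, 0, 0], "hand": 0},
  {"delta_pos": [0, 0, 0.16], "twist": [0, 0, 0], "hand": 0},
  {"delta_pos": [0, 0, 0.16], "twist": [0, 0, 0], "hand": 0},
  {"delta_pos": [0, 0, 0.16], "twist": [0, 0, 0], "hand": 0},
])

```text
time_s: 22.25
position: [577.9, -187.2, 256.9]
orientation: [-0.0, 1.0, -0.015, -0.0]
ft_force: [-0.3, 0.3, 4.6]
finger_gap: 0.6
finger_force: 2.5
```

Run:
```python
from h import *
o=env.get_obs();print(o["position"],np.round(o["joint_pos"],2),o["time_s"],o["ft_force"])
to([578.5,-187,200])
im=env.capture("scene");b=[x for x in blobs(im,172,3,150,60)[0] if 180<x[0][0]<260];print(b)
# slug height: bright low-saturation blob
hsv=cv2.cvtColor(im,cv2.COLOR_RGB2HSV)[190:235,205:260];m=((hsv[:,:,1]<60)&(hsv[:,:,2]>110)).astype(np.uint8)
n,l,st,c=cv2.connectedComponentsWithStats(m);print([(s.tolist(),np.round(q,1)) for s,q in zip(st[1:],c[1:]) if s[4]>60])
for h in(18,24,30,36):
  r=np.array([[546+30*np.cos(t),-184+30*np.sin(t)] for t in np.linspace(0,6.28,60)])
  q=np.array([proj("scene",[*x,z]) for x in r for z in(12,12+h)])-[205,190];print(h,q.min(0),q.max(0))
```

```text
[ 577.87497262 -187.23124548  256.91721217] [ 1.02  0.47 -1.09  1.38  0.41  1.54 -1.64] 22.25 [-0.26608195  0.26188952  4.62772987]
total units [ 0.01 -0.    1.14] tcp target [ 578.5 -187.   200. ]
[(array([212.4, 138.4]), [206, 129, 14, 20, 221])]
[([12, 11, 22, 17, 300], array([22.8, 18.7]))]
18 [11.2883067  11.00770003] [32.04655062 27.98846428]
24 [11.20228299  9.33638948] [32.04655062 27.98846428]
30 [11.11570141  7.65453705] [32.04655062 27.98846428]
36 [11.02855651  5.96204269] [32.04655062 27.98846428]
```

Request:
apply_moves([
  {"delta_pos": [0, 0, 0.2], "twist": [0, 0, 0], "hand": 0},
  {"delta_pos": [0, 0, 0.2], "twist": [0, 0, 0], "hand": 0},
  {"delta_pos": [0, 0, 0.2], "twist": [0, 0, 0], "hand": 0},
  {"delta_pos": [0, 0, 0.2], "twist": [0, 0, 0], "hand": 0},
  {"delta_pos": [0, 0, 0.2], "twist": [0, 0, 0], "hand": 0},
  {"delta_pos": [0, 0, 0.2], "twist": [0, 0, 0], "hand": 0},
  {"delta_pos": [0, 0, 0.2], "twist": [0, 0, 0], "hand": 0},
  {"delta_pos": [0, 0, 0.2], "twist": [0, 0, 0], "hand": 0},
])

```text
time_s: 23.1
position: [577.8, -187.2, 177.0]
orientation: [-0.0, 1.0, -0.015, -0.0]
ft_force: [0.2, -0.9, 5.4]
finger_gap: 0.5
finger_force: 2.7
```

Request:
apply_moves([
  {"delta_pos": [0, 0, 0.15], "twist": [0, 0, 0], "hand": 0},
  {"delta_pos": [0, 0, 0.15], "twist": [0, 0, 0], "hand": 0},
  {"delta_pos": [0, 0, 0.15], "twist": [0, 0, 0], "hand": 0},
  {"delta_pos": [0, 0, 0.15], "twist": [0, 0, 0], "hand": 0},
  {"delta_pos": [0, 0, 0], "twist": [0, 0, 0], "hand": 0},
])

```text
time_s: 23.6
position: [576.9, -186.9, 145.8]
orientation: [-0.001, 1.0, -0.015, -0.001]
ft_force: [-0.9, -0.3, -0.1]
finger_gap: 0.3
finger_force: 0.0
```

Run:
```python
from h import *
o=env.get_obs();print(o["position"],np.round(o["joint_pos"],2),o["time_s"],o["ft_force"])
im=env.capture("scene");b=[x for x in blobs(im,172,3,150,60)[0] if 180<x[0][0]<260];print(b)
```

```text
[ 576.88819352 -186.94964708  145.75058218] [ 1.02  0.54 -1.05  1.54  0.48  1.34 -1.69] 23.6 [-0.87185183 -0.30715878 -0.13801427]
[(array([214.3, 176.9]), [208, 169, 13, 18, 180])]
```

Request:
apply_moves([
  {"delta_pos": [0, 0, 0.08], "twist": [0, 0, 0], "hand": 0},
  {"delta_pos": [0, 0, 0.08], "twist": [0, 0, 0], "hand": 0},
  {"delta_pos": [0, 0, 0.08], "twist": [0, 0, 0], "hand": 0},
  {"delta_pos": [0, 0, 0.08], "twist": [0, 0, 0], "hand": 0},
])

```text
time_s: 24.05
position: [577.2, -186.8, 130.5]
orientation: [-0.001, 1.0, -0.015, -0.001]
ft_force: [-1.9, 1.0, 4.6]
finger_gap: 0.1
finger_force: 2.2
```

Request:
apply_moves([
  {"delta_pos": [0, 0, 0.06], "twist": [0, 0, 0], "hand": 0},
  {"delta_pos": [0, 0, 0.06], "twist": [0, 0, 0], "hand": 0},
])

```text
time_s: 24.25
position: [577.3, -186.8, 124.5]
orientation: [-0.001, 1.0, -0.015, -0.001]
ft_force: [-1.7, 1.0, 3.8]
finger_gap: 0.6
finger_force: 2.0
```

Request:
apply_moves([
  {"delta_pos": [0, 0, 0.05], "twist": [0, 0, 0], "hand": 0},
])

```text
time_s: 24.35
position: [577.3, -186.8, 122.0]
orientation: [-0.001, 1.0, -0.015, -0.001]
ft_force: [-1.9, 0.9, 3.8]
finger_gap: 0.2
finger_force: 2.0
```

Request:
apply_moves([
  {"delta_pos": [0, 0, 0.04], "twist": [0, 0, 0], "hand": 0},
])

```text
time_s: 24.45
position: [577.3, -186.8, 120.0]
orientation: [-0.001, 1.0, -0.015, -0.001]
ft_force: [-1.7, 1.8, 3.1]
finger_gap: 0.4
finger_force: 1.9
```

Request:
apply_moves([
  {"delta_pos": [0, 0, 0.04], "twist": [0, 0, 0], "hand": 0},
])

```text
time_s: 24.55
position: [577.3, -186.8, 118.1]
orientation: [-0.001, 1.0, -0.015, -0.001]
ft_force: [-2.6, 1.5, 4.8]
finger_gap: 0.4
finger_force: 1.9
```

Request:
apply_moves([
  {"delta_pos": [0, 0, 0.04], "twist": [0, 0, 0], "hand": 0},
])

```text
time_s: 24.65
position: [577.3, -186.8, 116.1]
orientation: [-0.001, 1.0, -0.015, -0.001]
ft_force: [-1.2, 1.9, 3.8]
finger_gap: 0.4
finger_force: 1.9
```

Request:
apply_moves([
  {"delta_pos": [0, 0, 0.04], "twist": [0, 0, 0], "hand": 0},
])

```text
time_s: 24.75
position: [577.3, -186.8, 114.2]
orientation: [-0.001, 1.0, -0.015, -0.001]
ft_force: [-3.7, 2.1, 6.4]
finger_gap: -0.2
finger_force: 3.4
```

```bash
cat > g.py <<'E'
from h import *
o=env.get_obs();print(o["position"],o["time_s"],o["ft_force"])
im=env.capture("scene");b=[x for x in blobs(im,172,3,150,60)[0] if 190<x[0][0]<260];print("red",b)
print("green",[x for x in blobs(im,40,85,80,40,1)[0] if 200<x[0][0]<260])
E
python3 g.py
```

```text
[ 577.2783855  -186.82591684  114.21672786] 24.75 [-3.66275452  2.10515421  6.35189178]
red [(array([215. , 187.2]), [210, 179, 12, 17, 160])]
green []
```

Request:
apply_moves([
  {"delta_pos": [0, 0, 0.04], "twist": [0, 0, 0], "hand": 0},
])

```text
time_s: 24.9
position: [577.3, -186.9, 112.5]
orientation: [-0.001, 1.0, -0.015, -0.001]
ft_force: [-3.7, 1.4, 8.0]
finger_gap: 0.2
finger_force: 4.0
```

Request:
apply_moves([
  {"delta_pos": [0, 0, 0.04], "twist": [0, 0, 0], "hand": 0},
])

```text
time_s: 25.0
position: [577.3, -186.9, 110.6]
orientation: [-0.001, 1.0, -0.015, -0.001]
ft_force: [-4.3, 2.0, 8.9]
finger_gap: 0.3
finger_force: 4.5
```

```bash
python3 g.py
```

```text
[ 577.32522205 -186.88945967  110.58754494] 25.0 [-4.31060944  2.0145511   8.85602478]
red [(array([215.1, 188.2]), [210, 180, 12, 17, 163])]
green []
```

Request:
apply_moves([
  {"delta_pos": [0, 0, 0.03], "twist": [0, 0, 0], "hand": 0},
])

```text
time_s: 25.15
position: [577.3, -186.9, 109.2]
orientation: [-0.001, 1.0, -0.015, -0.001]
ft_force: [-4.1, 1.7, 9.8]
finger_gap: 0.3
finger_force: 4.9
```

```bash
cat >> g.py <<'E'
c=proj("scene",[544,-185.6,84]).round().astype(int);print(c)
for v in range(c[1]-12,c[1]+8): print(v,[tuple(int(k) for k in im[v,u]) for u in range(c[0]-3,c[0]+4)])
E
python3 g.py
```

```text
[ 577.33850159 -186.87988192  109.23233989] 25.15 [-4.11707067  1.72479544  9.80242886]
red [(array([215. , 188.7]), [210, 181, 12, 17, 163])]
green [(array([226., 191.]), [225, 191, 3, 1, 3])]
[226 191]
179 [(195, 125, 67), (196, 126, 72), (194, 127, 72), (193, 127, 70), (188, 123, 67), (186, 121, 69), (186, 121, 68)]
180 [(191, 124, 71), (196, 128, 73), (194, 126, 69), (195, 126, 70), (190, 124, 67), (190, 123, 70), (190, 119, 67)]
181 [(187, 120, 70), (180, 116, 64), (181, 116, 68), (178, 114, 67), (185, 117, 68), (194, 126, 71), (191, 123, 68)]
182 [(167, 106, 62), (135, 88, 53), (115, 76, 49), (119, 78, 52), (139, 89, 53), (174, 113, 63), (192, 127, 71)]
183 [(126, 76, 48), (35, 29, 27), (25, 22, 24), (27, 24, 28), (40, 34, 31), (128, 79, 50), (183, 117, 66)]
184 [(97, 59, 35), (24, 26, 25), (22, 25, 24), (23, 25, 21), (23, 24, 26), (91, 58, 36), (163, 103, 58)]
185 [(98, 63, 36), (18, 19, 20), (19, 18, 20), (24, 21, 25), (24, 22, 23), (89, 57, 35), (161, 102, 59)]
186 [(83, 54, 34), (15, 16, 18), (15, 15, 15), (18, 22, 24), (20, 20, 23), (90, 57, 37), (157, 100, 57)]
187 [(50, 
[... 582 characters left out ...]
 91, 120), (43, 87, 144), (44, 91, 165)]
193 [(43, 90, 164), (41, 90, 163), (44, 91, 164), (45, 92, 166), (40, 89, 164), (39, 88, 162), (43, 90, 162)]
194 [(42, 89, 161), (44, 93, 164), (40, 89, 161), (44, 92, 164), (41, 90, 165), (43, 89, 167), (42, 91, 164)]
195 [(42, 87, 162), (43, 90, 165), (43, 90, 166), (40, 89, 161), (43, 90, 162), (44, 94, 171), (45, 97, 176)]
196 [(40, 88, 164), (45, 90, 167), (44, 91, 167), (46, 96, 175), (44, 94, 171), (45, 94, 174), (44, 94, 173)]
197 [(43, 93, 168), (44, 95, 175), (48, 98, 178), (47, 99, 177), (46, 96, 169), (37, 80, 149), (36, 75, 140)]
198 [(48, 98, 176), (48, 97, 175), (43, 91, 167), (36, 79, 145), (38, 77, 139), (36, 76, 139), (38, 77, 140)]
```

Green is showing at about one pixel, and the force gives 6–7 mm of foot travel (spring about 5.9 N). I retract straight up and check that it holds.

Request:
apply_moves([
  {"delta_pos": [0, 0, 0.01], "twist": [0, 0, 0], "hand": 0},
  {"delta_pos": [0, 0, 0], "twist": [0, 0, 0], "hand": 0},
])

```text
time_s: 25.4
position: [577.3, -186.9, 108.7]
orientation: [-0.001, 1.0, -0.015, -0.001]
ft_force: [-3.7, 2.0, 7.8]
finger_gap: 0.4
finger_force: 4.3
```

Request:
apply_moves([
  {"delta_pos": [0, 0, -0.05], "twist": [0, 0, 0], "hand": 0},
  {"delta_pos": [0, 0, -0.1], "twist": [0, 0, 0], "hand": 0},
  {"delta_pos": [0, 0, -0.3], "twist": [0, 0, 0], "hand": 0},
  {"delta_pos": [0, 0, -0.6], "twist": [0, 0, 0], "hand": 0},
  {"delta_pos": [0, 0, -0.6], "twist": [0, 0, 0], "hand": 0},
  {"delta_pos": [0, 0, -0.6], "twist": [0, 0, 0], "hand": 0},
  {"delta_pos": [0, 0, 0], "twist": [0, 0, 0], "hand": 0},
])

```text
time_s: 26.1
position: [579.5, -186.9, 225.9]
orientation: [0.0, 1.0, -0.015, 0.002]
ft_force: [0.3, 0.9, 0.7]
finger_gap: 0.4
finger_force: 0.0
```

```bash
python3 g.py | grep -vE "^(179|18[0-8]|19[4-8]) "
```

```text
[ 579.50457533 -186.91793619  225.93407369] 26.1 [0.27552777 0.85669568 0.66207302]
red [(array([215.2, 188.2]), [209, 180, 13, 18, 181])]
green [(array([225.5, 191. ]), [224, 191, 4, 1, 4])]
[226 191]
189 [(13, 27, 52), (10, 11, 9), (12, 15, 19), (26, 26, 28), (23, 21, 22), (32, 53, 89), (58, 81, 129)]
190 [(21, 35, 56), (15, 21, 17), (17, 16, 17), (22, 21, 26), (23, 32, 31), (36, 63, 93), (42, 85, 147)]
191 [(24, 45, 65), (26, 43, 40), (27, 44, 38), (33, 55, 47), (38, 68, 58), (46, 86, 115), (41, 90, 158)]
192 [(33, 67, 117), (36, 73, 105), (38, 80, 94), (43, 89, 100), (48, 99, 115), (47, 94, 144), (46, 94, 169)]
193 [(43, 89, 165), (41, 85, 156), (40, 89, 147), (44, 92, 151), (42, 92, 158), (43, 90, 164), (44, 92, 166)]
```

Run:
```python
from h import *
im=env.capture("scene");print([x for x in blobs(im,5,14,170,90,150)[0]])
print(env.finish_job())
```

```text
[(array([208.1, 178. ]), [194, 171, 29, 16, 180]), (array([341.1, 277.5]), [322, 256, 41, 41, 1165])]
the job is handed in; nothing more can be done
None
```

Handed in at about 26 s: the cover stands upright on the free half of the board, and the carriage is down on the steel slug with green showing and no red (estimated foot travel about 6 mm).

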